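Seat the raised vial and start the heater

ROBOT

A 6-joint arm with a two-finger parallel gripper is mounted at the origin on the work surface; the furniture and walls round the work are solid. World frame = base frame: x ahead of the robot, y to its left, z up, the work surface at z = 0. Lengths are in m, angles in rad, forces in N, time in s.
With the tool pointing down it reaches from about 0.375 to 0.925 m from the base axis. Payload 5.7 kg.
Tool frame: the origin (TCP) lies between the finger pads; the fingertips stand arm.tip_reach ahead of it and the grasp point (between the pads) lies 5 mm behind it (arm.tip_reach is the distance from the TCP to the fingertips, in m); z points along the fingers, y is the line along which they close (so a half turn about z gives the same grasp; the last joint's range is limited). The gripper opens to 88 mm and grips with 3 to 60 N. Pads are 20 mm wide; open, the fingers measure 115 mm over their backs; the gripper's body (75 mm by 178 mm) begins 61 mm behind the grasp point.
Start: joints at [1.056, 0.359, 1.51, -0, 1.272, -0.115], TCP at [0.234, 0.553, 0.237] pointing down, gripper open.
Joint ranges: [-2.97, 2.97], [-1.01, 2.36], [0.21, 2.38], [-0.96, 4.11], [0.2, 2.71], [-2.98, 2.98]. Speed limits (rad/s): [2.39, 2.39, 3.14, 3.14, 3.14, 3.14].

INTERFACE

Orientations are given as a unit quaternion [x, y, z, w].
In Python, from cell import arm, fingers, vision gives the robot as it stands. Calls block until the motion is done:
- arm.goto(position, orientation): joint-space move of the TCP to a pose.
- arm.move_linear(position, rate=0.15, frame=None): straight line of the TCP; frame=None keeps the orientation; rate is the mean speed in m/s.
- arm.move_j(angles): joint-space move.
- fingers.let_go() and fingers.grab(force=None): open the fingers fully, or close them until they stop; force is the grip in N (None keeps the last).
- arm.wait(seconds).
- arm.inverse_kinematics(position, orientation): joint angles nearest the present ones, or None.
- vision.capture(name): name is "scene" or "top"; returns the picture (400x640x3 uint8, red, green, blue); there is no depth.
- vision.camera_info(name): a dict with "fx", "fy", "cx", "cy" (pixels), "cam_to_world" (4x4, takes a point from camera to world coordinates). Camera axes: x right, y up, looking along -z (the intrinsics and any distortion apply to the point x, -y, -z); pixel columns grow to the right and rows downward; lengths in m; the calibration is good to about 2 mm. A picture is of the moment at which its call begins. camera_info takes no time and is no camera call.
A pose or a line that the arm cannot do raises arm.IKError and nothing moves.
- arm.sign_off(): hands the job in; it is judged then, once.
Trained networks look in the newest picture that a camera, given by its name, has taken for a name from the list of things; names that differ only in an ending like _2 or _b are one class to them, and where a whole thing is asked for, a point or a joint stands for the part that bears it (a point fixed in the world has none). Each returns a list of dicts, best first, with "score" (0 to 1); they miss things now and then, are a little off and sometimes report something else, mostly with a low value. They report only what shows in the picture. A call takes as long as a camera call. They do not tell look-alikes from the thing itself.
- vision.recognise(camera, label): "centre" ([row, column] in pixels, amid what is visible of it).
Readings, each from a call of its own:
- arm.read_clock(): time.
- arm.read_joint_positions(): joint angles.
- arm.read_dq(): joint speeds.
- arm.read_joint_efforts(): joint torques, N m.
- arm.read_ee_pos(): TCP position.
- arm.read_eef_rot(): TCP orientation.
- arm.read_contact_force(): force on the tool from outside, world axes, zero at the start.
- arm.read_wrist_torque(): the same for the moment, N m.
- arm.read_opening(): opening from 0.0 (shut) to 1.0 (fully open).
- arm.read_finger_force(): force on a finger pad.
Only numpy, scipy, OpenCV 4.12 (cv2) and the standard library are available. Lean on these libraries where they do the work, as an engineer would, in place of code of your own. Each camera call takes 0.05 s, during which the arm holds its last target. There are 200 camera calls.

TASK

One of the six vials in the heater block stands higher than the rest: press gently on its cap with the closed fingertips until it is fully seated, level with the others. Then press the round start button on the control box fully down, let it come back up, and withdraw. Do not grip or lift anything, and leave the other vials, the square buttons and the loose things around them alone.

Things in the scene. Friction and masses are not known exactly. Their poses are not given: they have to be found in the camera images.
- heater_block: dry-block heater, fixed to the bench: white housing, grey metal block on top with six wells in two rows of three. 125 (x) x 175 (y) x 70 mm high; origin at the middle of its underside, z up. The wells' axes are at x = -24 or +24 mm and y = -48, 0 or +48 mm. A fully seated vial's cap top is 106 mm above the origin.
- raised_vial: the one vial not pushed home, in any of the six wells: its cap stands 13 to 17 mm above the other five. Clear, 22 mm in diameter, flat 20 mm white cap; origin at the middle of the cap's top, z up. It only slides up and down, against about 2.5 N of friction, stays where left, and stops hard on the well floor when seated (origin then 106 mm above the heater's).
- vial_a: one of the five identical vials that are already seated; origin at the middle of the cap's top face, 106 mm above the heater's origin. Neighbours are 48 mm apart, centre to centre.
- vial_b: one of the five identical vials that are already seated; origin at the middle of the cap's top face, 106 mm above the heater's origin. Neighbours are 48 mm apart, centre to centre.
- vial_c: one of the five identical vials that are already seated; origin at the middle of the cap's top face, 106 mm above the heater's origin. Neighbours are 48 mm apart, centre to centre.
- vial_d: one of the five identical vials that are already seated; origin at the middle of the cap's top face, 106 mm above the heater's origin. Neighbours are 48 mm apart, centre to centre.
- vial_e: one of the five identical vials that are already seated; origin at the middle of the cap's top face, 106 mm above the heater's origin. Neighbours are 48 mm apart, centre to centre.
- control_box: the heater's control box, fixed to the bench: grey, 110 (x) x 160 (y) x 45 mm high, a blank black display on the far half of its top, three white push buttons in a row on the near half; origin at the middle of its underside, z up. The button axes are at x = -16 mm, y = -48, 0, +48 mm.
- round_button: the start button: the only round one of the three, 28 mm in diameter, at any of the three positions in the row; origin at the middle of its top face, 54 mm above the control box's origin when up (9 mm above the box's top), which sinks 5 mm when fully pressed. A spring returns it: about 1.2 N to start moving, 4.2 N fully down.
- square_button_a: square push button, 20 x 20 mm, same colour, height and spring as the round one; origin at the middle of its top face
- square_button_b: square push button, 20 x 20 mm, same colour, height and spring as the round one; origin at the middle of its top face
- dropper_bottle: loose bystander: white screw-cap bottle, 36 mm in diameter, 74 tall, standing in front of the heater (mm); origin at the middle of its underside
- cuvette: loose bystander: clear plastic cuvette, 45 x 12 x 12, lying in front of the heater (mm); origin at the middle of its underside
- tweezers: loose bystander: tweezers, 115 x 18 x 8, lying behind the heater (mm); origin at the middle of its underside
- marker: loose bystander: marker pen, 130 x 16 x 17, lying in front of the control box (mm); origin at the middle of its underside
- small_beaker: loose bystander: small clear beaker, 52 in diameter, 63 tall, behind the control box (mm); origin at the middle of its underside
- petri_dish: loose bystander: petri dish, 64 in diameter, 12 tall, behind the control box (mm); origin at the middle of its underside
Things that resemble listed ones, but are neither listed nor needed, are in the scene too. Of the things that look like the control_box, the smaller one is meant.

How it is judged:
On the way, in this order (a step that is already met when the one before it is completed fails the run):
1. the raised vial is pressed home in its well (z of raised_vial in the frame of heater_block below 0.1085 m), for 0.2 s.
2. the round start button is pressed down by the fingers (z of round_button in the frame of control_box below 0.05 m and contact force between the fingers and round_button above 0.5 N), for 0.1 s.
At the end, for the whole second after the job is handed in: All six vials are seated to within 2.5 mm, all three buttons are up to within 1 mm, and no loose bystander is more than 12 mm from where it began (z of each of raised_vial, vial_a, vial_b, vial_c, vial_d, vial_e in the frame of heater_block below 0.1085 m and z of each of round_button, square_button_a, square_button_b in the frame of control_box above 0.053 m and distance of each of dropper_bottle, cuvette, tweezers, marker, small_beaker, petri_dish from where it was at the start of the episode below 0.012 m); the robot touches nothing.
It fails at once if another vial is touched (over 1 N) or lifted by more than 4 mm, or the raised vial is lifted to more than 22 mm above its seat (contact force between any of the arm, the fingers and vial_a above 1 N or contact force between any of the arm, the fingers and vial_b above 1 N or contact force between any of the arm, the fingers and vial_c above 1 N or contact force between any of the arm, the fingers and vial_d above 1 N or contact force between any of the arm, the fingers and vial_e above 1 N or z of any of vial_a, vial_b, vial_c, vial_d, vial_e in the frame of heater_block above 0.11 m or z of raised_vial in the frame of heater_block above 0.128 m).
It fails at once if a square button is pressed by more than 1.5 mm (z of any of square_button_a, square_button_b in the frame of control_box below 0.0525 m).
It fails at once if the round button is pressed before the vial is seated (z of round_button in the frame of control_box below 0.051 m and z of raised_vial in the frame of heater_block above 0.11 m).
It fails at once if not gentle: more than 30 N on the raised vial or the round button (contact force between the fingers and raised_vial above 30 N or contact force between the fingers and round_button above 30 N).
It fails at once if a loose bystander is moved by more than 12 mm (distance of any of dropper_bottle, cuvette, tweezers, marker, small_beaker, petri_dish from where it was at the start of the episode above 0.012 m).
It also fails if it takes over 48 s, if anything falls off the work surface, if the arm or the gripper's body presses on something with over 40 N, if the wrist force passes 120 N, or if a joint passes its speed limit or range.

## Working session

There is one attempt and no reset: what is moved stays moved. The work goes in short steps, each a Python script; the robot and the scene stay as the last script left them, time stands still between calls to the robot, and variables do not carry over. Pictures are saved under pics/ and viewed, at most 10 in all, crops included, and the job is handed in when it is done.

```bash
mkdir -p pics; python3 - <<'E'
from cell import arm, fingers, vision
import cv2, numpy as np
np.set_printoptions(precision=4,suppress=True)
for c in ("scene","top"):
    cv2.imwrite(f"pics/{c}0.png",vision.capture(c)[:,:,::-1])
    print(c,vision.camera_info(c))
    for l in ("heater_block","raised_vial","vial_a","control_box","round_button","square_button_a"):
        print(l,[(np.round(d["centre"],1).tolist(),round(d["score"],2)) for d in vision.recognise(c,l)])
print(arm.tip_reach,arm.read_eef_rot(),arm.read_clock())
E
```

```text
scene {'fx': 457.0394208857418, 'fy': 457.0394208857418, 'cx': 315.89989600551564, 'cy': 197.16798132291842, 'cam_to_world': array([[ 0.6347,  0.3467, -0.6907, -0.2465],
       [-0.7724,  0.2568, -0.5809, -0.5998],
       [-0.024 ,  0.9022,  0.4307,  0.5322],
       [ 0.    ,  0.    ,  0.    ,  1.    ]])}
heater_block [([225.5, 394.8], 0.77), ([203.3, 389.0], 0.18)]
raised_vial [([206.9, 408.5], 0.82)]
vial_a [([199.1, 368.0], 0.7), ([195.5, 401.6], 0.65), ([202.0, 389.2], 0.6), ([200.9, 416.3], 0.47)]
control_box [([188.5, 290.9], 0.85), ([226.8, 197.2], 0.79)]
round_button [([164.8, 314.3], 0.64), ([181.1, 281.6], 0.46)]
square_button_a [([203.7, 390.1], 0.66), ([186.0, 291.4], 0.45), ([193.0, 381.1], 0.25)]
top {'fx': 407.8154821562008, 'fy': 407.8154821562008, 'cx': 319.83770441183924, 'cy': 198.99889423145626, 'cam_to_world': array([[-0.0084,  0.9956, -0.0936,  0.3897],
       [-1.    , -0.0079,  0.0059, -0.0139],
       [ 0.0051,  0.0936,  0.9956,  1.1697],
       [ 0.    ,  0.    ,  0.    ,  1.    ]])}
heater_block [([178.3, 364.9], 0.67)]
raised_vial [([182.6, 384.4], 0.49)]
vial_a [([181.1, 367.1], 0.62), ([162.8, 367.1], 0.51), ([165.5, 350.7], 0.51)]
control_box [([173.2, 247.8], 0.6), ([270.2, 216.4], 0.55)]
round_button [([176.9, 244.5], 0.52)]
square_button_a [([198.3, 243.3], 0.69), ([170.9, 231.0], 0.64), ([180.5, 260.2], 0.4)]
0.014 [ 0.1986  0.9801 -0.      0.    ] 0.7
```

```bash
python3 - <<'E'
import cv2
a=cv2.imread("pics/top0.png")[130:310,180:440]; cv2.imwrite("pics/t1.png",cv2.resize(a,None,fx=3,fy=3,interpolation=cv2.INTER_CUBIC))
a=cv2.imread("pics/scene0.png")[120:280,160:460]; cv2.imwrite("pics/s1.png",cv2.resize(a,None,fx=2.6,fy=2.6,interpolation=cv2.INTER_CUBIC))
E
```

```text
(no output)
```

View pics/t1.png

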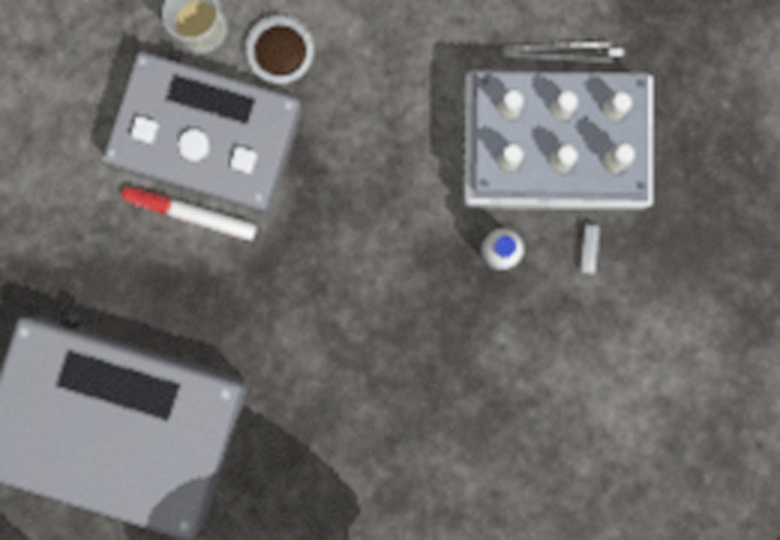

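View pics/s1.png

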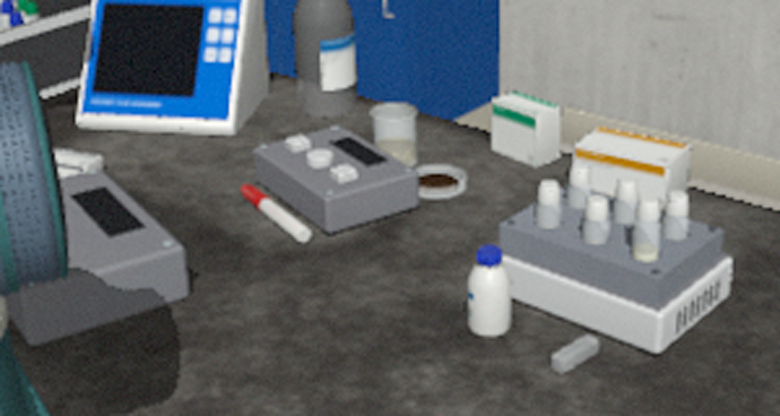

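The top view shows the raised vial at front right: its cap is at about crop (622,153) and it throws the longest shadow. The scene view agrees, with its cap at (648,208) standing above the front-row line. The round button is the middle one on the smaller box, at crop (193,144).

```bash
cat > h.py <<'E'
from cell import arm, fingers, vision
import cv2, numpy as np
from scipy.optimize import least_squares
np.set_printoptions(precision=4,suppress=True)
def proj(c,P):
    K=vision.camera_info(c); T=np.linalg.inv(K["cam_to_world"]); p=np.atleast_2d(P)@T[:3,:3].T+T[:3,3]
    return np.c_[K["cx"]+K["fx"]*p[:,0]/-p[:,2], K["cy"]+K["fy"]*-p[:,1]/-p[:,2]]
def world(pose,L):
    x,y,a=pose; R=np.array([[np.cos(a),-np.sin(a),0],[np.sin(a),np.cos(a),0],[0,0,1]])
    return np.array(L)@R.T+[x,y,0]
def fit(obs,x0):
    f=lambda q:np.concatenate([(proj(c,world(q,L))-uv).ravel() for c,L,uv in obs])
    s=least_squares(f,x0,loss="soft_l1"); return s.x,f(s.x).reshape(-1,2)
t=lambda p:(np.array(p,float)+.5)/3-.5+[180,130]; s=lambda p:(np.array(p,float)+.5)/2.6-.5+[160,120]
caps=[[24,48,106],[24,0,106],[24,-48,106],[-24,48,106],[-24,0,106],[-24,-48,121]]
caps=np.array(caps)/1e3
btn=np.array([[-16,48,54],[-16,0,54],[-16,-48,54]])/1e3
if __name__=="__main__":
    T=("top",caps,t([(514,98),(567,98),(622,98),(512,152),(567,151),(624,150)]))
    S=("scene",caps,s([(580,170),(626,183),(678,196),(549,183),(597,199),(648,203)]))
    TB=("top",btn,t([(144,128),(193,143),(243,158)])); SB=("scene",btn,s([(298,142),(319,156),(343,171)]))
    for obs,x0,L in (([T],[.4,-.1,0],caps),([T,S],[.4,-.1,0],caps),([TB],[.4,.2,0],btn),([TB,SB],[.4,.2,0],btn)):
        q,r=fit(obs,x0); print(q); print(r.T); print(world(q,L))
E
python3 h.py
```

```text
[ 0.5621 -0.1498 -0.017 ]
[[-0.4497  0.0329 -0.1582  0.1876  0.0794  0.2738]
 [-0.2035 -0.0311  0.1412 -0.2032  0.2997  0.0006]]
[[ 0.5869 -0.1022  0.106 ]
 [ 0.5861 -0.1502  0.106 ]
 [ 0.5853 -0.1982  0.106 ]
 [ 0.5389 -0.1014  0.106 ]
 [ 0.5381 -0.1494  0.106 ]
 [ 0.5373 -0.1974  0.121 ]]
[ 0.5607 -0.1494 -0.0253]
[[-0.5296 -0.0457 -0.2341 -0.0426 -0.1493  0.0448  0.3072  0.7874  0.0136
   0.2447  0.2043  0.574 ]
 [ 0.1742  0.4939  0.8135  0.1756  0.8272  0.686  -1.811  -1.4871 -0.8544
   0.0933 -0.3607 -2.3265]]
[[ 0.5859 -0.102   0.106 ]
 [ 0.5847 -0.15    0.106 ]
 [ 0.5835 -0.1979  0.106 ]
 [ 0.5379 -0.1008  0.106 ]
 [ 0.5367 -0.1487  0.106 ]
 [ 0.5355 -0.1967  0.121 ]]
[ 0.5715  0.1832 -0.3034]
[[-0.1239  0.1004  0.023 ]
 [-0.0225 -0.0034  0.0253]]
[[0.5706 0.2337 0.054 ]
 [0.5562 0.1879 0.054 ]
 [0.5419 0.1421 0.054 ]]
[ 0.5704  0.183  -0.3103]
[[-0.0795  0.1084 -0.0046 -0.0197  0.4124  0.2194]
 [ 0.2419  0.3756  0.5194 -1.04   -0.8297 -0.6565]]
[[0.5699 0.2336 0.054 ]
 [0.5552 0.1879 0.054 ]
 [0.5405 0.1422 0.054 ]]
```

Both fits agree to within 2 mm. I'll close the fingers, hover over the vial and press in small steps, watching the force.

```bash
cat > p.py <<'E'
from h import *
def press(x,y,z0,zmin,Fmax):
    r=arm.tip_reach; b=arm.read_contact_force()[2]
    arm.move_linear([x,y,z0+r],rate=.08); z=z0; log=[]
    while z>zmin:
        z-=.001; arm.move_linear([x,y,z+r],rate=.03)
        f=arm.read_contact_force()[2]-b; log.append((round(z*1e3,1),round((arm.read_ee_pos()[2]-r)*1e3,2),round(f,1)))
        if f>Fmax: break
    arm.wait(.3); print(log, "end",arm.read_contact_force()[2]-b, arm.read_ee_pos(), arm.read_clock())
E
python3 - <<'E'
from p import *
fingers.grab(10)
arm.goto([.537,-.197,.22],[0,1,0,0]); print(arm.read_ee_pos(),arm.read_opening(),arm.read_contact_force(),arm.read_clock())
cv2.imwrite("pics/hov.png",cv2.resize(vision.capture("scene")[150:270,300:480,::-1],None,fx=4,fy=4))
E
```

```text
[ 0.5372 -0.1963  0.22  ] 0.009089700909295662 [ 0.2594  0.2547 -0.6246] 4.8917
```

View pics/hov.png

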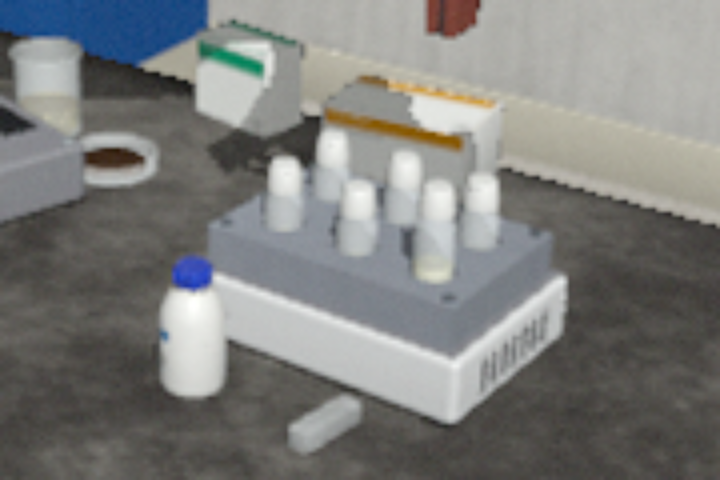

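The raised front-right vial's cap is at (438,185), clearly above the front-row line. The fingertips hang above it at (450,30).

```bash
python3 - <<'E'
from p import *
press(.537,-.197,.126,.1055,9)
arm.move_linear([.537,-.197,.22],rate=.12)
cv2.imwrite("pics/after.png",cv2.resize(vision.capture("scene")[150:270,300:480,::-1],None,fx=4,fy=4))
print(arm.read_clock())
E
```

```text
[(125.0, np.float64(125.33), np.float64(1.3)), (124.0, np.float64(123.98), np.float64(0.8)), (123.0, np.float64(122.91), np.float64(1.0)), (122.0, np.float64(121.89), np.float64(0.1)), (121.0, np.float64(120.92), np.float64(0.5)), (120.0, np.float64(120.01), np.float64(-0.1)), (119.0, np.float64(119.03), np.float64(1.4)), (118.0, np.float64(117.97), np.float64(1.4)), (117.0, np.float64(116.94), np.float64(1.4)), (116.0, np.float64(115.91), np.float64(1.5)), (115.0, np.float64(114.9), np.float64(0.3)), (114.0, np.float64(113.91), np.float64(1.5)), (113.0, np.float64(112.92), np.float64(0.9)), (112.0, np.float64(111.92), np.float64(2.1)), (111.0, np.float64(110.94), np.float64(2.3)), (110.0, np.float64(109.92), np.float64(1.8)), (109.0, np.float64(108.92), np.float64(1.1)), (108.0, np.float64(107.94), np.float64(0.4)), (107.0, np.float64(106.91), np.float64(1.2)), (106.0, np.float64(106.31), np.float64(4.8)), (105.0, np.float64(106.18), np.float64(11.9))] end 13.670431131491714 [ 0.5371 -0.197   0.1202] 11.6417
12.6833
```

View pics/after.png

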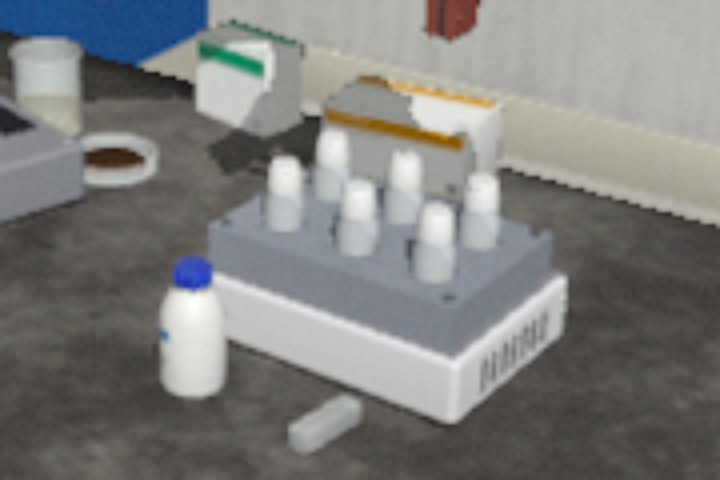

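The vial, with its cap now at (436,208), is level with the others. It hit its hard stop at 106 mm. Next is the button.

```bash
python3 - <<'E'
from p import *
a=-.31/2
arm.goto([.556,.188,.18],[-np.sin(a),np.cos(a),0,0]); arm.wait(.3)
press(.556,.188,.057,.0475,9)
arm.move_linear([.556,.188,.22],rate=.12); arm.wait(.3)
print(arm.read_clock(),arm.read_contact_force())
cv2.imwrite("pics/end.png",cv2.resize(vision.capture("scene")[120:280,160:460,::-1],None,fx=2.6,fy=2.6))
E
```

```text
[(56.0, np.float64(56.2), np.float64(-0.4)), (55.0, np.float64(54.94), np.float64(-0.8)), (54.0, np.float64(54.06), np.float64(0.6)), (53.0, np.float64(53.06), np.float64(1.2)), (52.0, np.float64(52.04), np.float64(2.2)), (51.0, np.float64(51.06), np.float64(2.6)), (50.0, np.float64(50.06), np.float64(3.1)), (49.0, np.float64(49.33), np.float64(6.0)), (48.0, np.float64(49.15), np.float64(13.7))] end 13.012691509857301 [0.5562 0.188  0.0631] 18.4833
20.25 [-0.1157  0.461  -0.1212]
```

View pics/end.png

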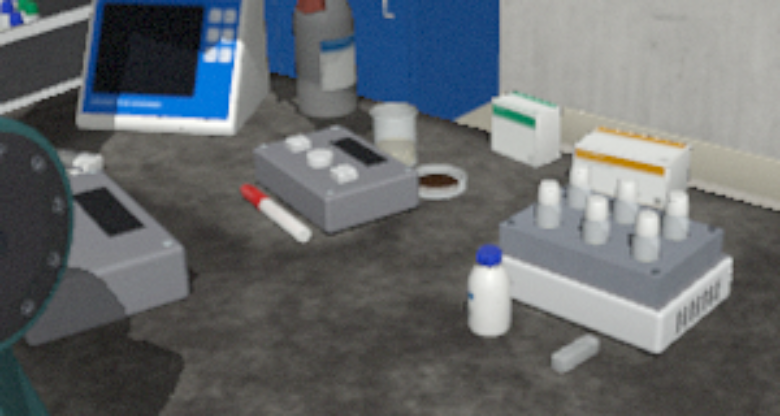

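The round button (319,158) is back up, all six vials are level, the bystanders haven't moved, and the arm is clear.

```bash
python3 -c "
from cell import arm
print(arm.sign_off())"
```

```text
the job is handed in; nothing more can be done
None
```

I pressed the raised vial to its hard stop (peak reading 13.7 N), pressed the round start button fully down (peak 13.7 N), saw it back up, withdrew, and handed in the job at about 20 s.

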